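# Seat the tube caps in the guarded bench press

## Robot

A 7-joint arm with a two-finger parallel gripper is mounted at the origin on a cart in front of the work surface, level with it; the furniture and walls round the work are solid. World frame = base frame: x ahead of the robot, y to its left, z up, the work surface at z = 0. Lengths are in m, angles in rad, forces in N, time in s.
With the tool pointing down it reaches from about 0.425 to 0.875 m from the base axis. Payload 4.7 kg.
Tool frame: the origin (TCP) lies on the mounting face of the last link; the fingertips stand 182 mm ahead of it and the grasp point (between the pads) lies ahead of it (ctrl.grip_point_offset is the z of the grasp point in the tool frame, in m); z points along the fingers, y is the line along which they close (so a half turn about z gives the same grasp; the last joint's range is limited). The gripper opens to 87 mm and grips with 3 to 60 N. Pads are 19 mm wide; open, the fingers measure 117 mm over their backs; the gripper's body (75 mm by 190 mm) begins 51 mm behind the grasp point.
Start: joints at [1.259, 0.321, -0.07, 1.45, 0.023, 1.371, -0.057], TCP at [0.208, -0.616, 0.405] pointing down, gripper open.
Joint ranges: [-2.86, 2.86], [-0.3, 2.09], [-1.38, 1.24], [0.06, 2.45], [-1.56, 4.7], [0.09, 2.05], [-2.69, 2.69]. Speed limits (rad/s): [2.57, 2.57, 3.14, 3.14, 3.14, 3.14, 3.14].

## Interface

Orientations are given as a rotation vector (axis times angle).
In Python, from bench import ctrl gives the robot as it stands.
- The arm moves only by the tool inch_along, called after "Call:" as name(argument=value, ...), one argument or row to a line, values as JSON. Schema: {"type":"object","properties":{"ticks":{"type":"array","items":{"type":"object","properties":{"tx":{"type":"number"},"ty":{"type":"number"},"tz":{"type":"number"},"yaw":{"type":"number"},"aperture":{"type":"number"}},"additionalProperties":false,"required":["aperture"]},"minItems":1,"maxItems":20},"force":{"type":"number"},"only":{"type":"string"},"quiet":{"type":"boolean"},"lines":{"type":"string"}},"required":["ticks"],"additionalProperties":false}. ticks is a list of rows, 1 to 20 of them, each an object with the fields tx, ty, tz (the shift in m), yaw (a turn about the tool's z in rad), aperture (the opening from 0.0 (shut) to 1.0 (fully open)); a field left out counts as zero (the opening has to be given); each row is the pose to reach, as a shift and turn from the pose commanded when the call began, along the tool's axes at that moment; what a row does not reach only later rows make up. A row lasts 1/10 s, in which the tool goes at most 0.05 m and 0.15 rad, less where a joint would pass 70% of its speed; a pose out of reach is approached as far as the arm can. The fingers move at their own pace and stop on an object; force is the grip in N (left out, the last holds). Time passes only in rows, so rows that do not move let the fingers close. The tool returns the time, the measured TCP pose, the force, the opening and the grip force at its end. only (a regular expression) keeps the lines of the reply that match it, lines (a string "A,B") keeps lines A to B, and quiet returns only ok. Input that does not fit is refused with a message, and nothing moves.
- ctrl.get_state(): the state, without advancing time (a new reading comes with each control period).
- ctrl.get_image(name): name is "side" or "top" or "wrist"; returns (picture, depth): 400x640x3 uint8, red, green, blue; 400x640 float32, m along the optical axis (not along the pixel's ray), 0 where there is no reading.
- ctrl.camera_model(name): a dict with "vertical_fov" (degrees; the focal length in pixels is half the picture's height over the tangent of half this angle, whatever the lens; pixels are square), "cx", "cy" (the principal point, pixels), "k1" (the pictures are not rectified: a ray, as slopes to the right and down, at radius r is drawn at 1 + k1 r^2 times it, then the intrinsics apply), "rvec" (rotation vector, rad) and "tvec" (3), from world to camera coordinates, as OpenCV has them; the wrist camera has in their place "hand_eye" (4x4, takes a point from camera to tool coordinates, whose origin is the TCP and whose axes are the flange's). Camera axes: x right, y down, z forward; pixel columns grow to the right and rows downward; lengths in m; the calibration is good to about 2 mm. A picture is of the moment at which its call begins: read the wrist's pose just before it. camera_model takes no time and is no camera call.
- ctrl.close_job(): hands the job in; it is judged then, once.
The state is a dict: "time": time; "joint_positions": joint angles; "qd": joint speeds; "joint_torque": joint torques, N m; "position": TCP position; "tool_rot": TCP orientation; "ft_force": force on the tool from outside, world axes, zero at the start; "torque": the same for the moment, N m; "grip_width": opening from 0.0 (shut) to 1.0 (fully open); "grip_force": force on a finger pad.
Only numpy, scipy, OpenCV 4.12 (cv2) and the standard library are available. Lean on these libraries where they do the work, as an engineer would, in place of code of your own. Each camera call takes 0.05 s, during which the arm holds its last target. There are 200 camera calls.

## Task

Seat the caps of the rack of small tubes in the guarded press: push the rack carrier sideways fully home into the press, then reach down through the window in the guard's top and press the lever all the way down to its stop. Keep it down for at least a second and let it come back up. Only push and press with the fingertips, grip and lift nothing, do not touch the guard, do not press the lever before the carrier is home, and leave the bottles and boxes around where they stand.

Things in the scene. Friction and masses are not known exactly. Their poses are not given: they have to be found in the camera images.
- press: The guarded bench cap press, fixed, standing on a 12 mm thick grey board that covers the sink; at a different place and turned differently each time (up to 0.25 rad). Base 176 x 166 mm, 10 mm thick. Origin at the centre of its underside, which is the board's top (12 mm above the worktop); x to the back (lever hinge side), y to the side where the carrier comes out (the robot's left), z up.
- guard: The press's guard, white sheet metal with front bars, 170 (x) x 154 (y) mm; must not be touched. Origin and axes as the press. Its top panel slopes up to the back by 10 degrees, from 106 mm to 137 mm above the press's underside. The only way to the lever is the window in that panel; on the +y side, below 75 mm, the carrier slides in.
- guard_window (a point): Centre of the guard window, in the top panel's upper face, at (-15, 0, 118) mm in the press frame. The clear opening is 84 mm in x and 94 mm in y inside a 6 mm round steel rim that stands 3 mm above the panel. Axes as the press.
- lever_pad (a point): Centre of the upper face of the lever's black round pad, 34 mm across, 12 mm thick. It turns with the lever. Up, it lies under the window's centre, 110 mm above the press's underside (8 mm below the window's centre). Fully down it is 27 mm lower and 3 mm nearer the back.
- lever (a joint): Lever angle: 0 rad up, 0.36 rad fully down on its stop. The hinge is at the back, 77 mm from the pad, axis along the press's y. A spring returns it: pressing takes about 2 N at the top and 5 N just above the stop; a harder push there only meets the stop.
- carrier (a joint): How far the carrier is pulled out along the press's +y: 0 m fully home on its stop, 0.07 m at most. Moves with about 2 N friction and stays where it is left; beyond home a push only meets the stop.
- carrier_face (a point): Centre of the outer face of the carrier's push plate (aluminium, 96 mm wide, 11 to 67 mm above the board); 41 mm above the board and, at home, 145 mm from the press's origin along its y. The face looks along the press's +y, away from the press. Behind it are a closed grey housing, 59 mm high, and the tray with the tube rack. Moves with the carrier; axes as the press.
- bottle_te: Loose brown bottle, 50 mm across, 105 mm high, on the board behind the press. Leave alone. Origin at the centre of its underside.
- bottle_water: Loose smaller brown bottle, 44 mm across, 90 mm high, on the board, left of the press and behind the carrier. Leave alone. Origin at the centre of its underside.
- film_box: Loose card box 48 x 110 x 46 mm on the worktop, to the right. Leave alone. Origin at the centre of its underside.
- bottle_lysis: Loose white bottle, 50 mm across, 100 mm high, on the worktop at the far left. Leave alone. Origin at the centre of its underside.
- bottle_pbs: Loose white bottle, 56 mm across, 120 mm high, on the worktop right of the press. Leave alone. Origin at the centre of its underside.

How it is judged:
On the way, in this order (a step that is already met when the one before it is completed fails the run):
1. the carrier is pushed fully home (within 3 mm) (value of joint carrier below 0.003 m), for 0.2 s.
2. with the carrier home, the fingers hold the lever down at its stop (above 0.32 of 0.36 rad) for 0.8 s (value of joint lever above 0.32 rad and value of joint carrier below 0.004 m and contact force between the fingers and lever above 0.5 N), for 0.8 s.
At the end, for the whole second after the job is handed in: The carrier is home (within 4 mm of its stop) and the lever has come back up (below 0.04 rad) (value of joint carrier below 0.004 m and value of joint lever below 0.04 rad); the robot touches nothing.
It fails at once if the push plate is gripped from above (contact force between the fingers and carrier above 0.5 N and y of the grasp point in the frame of carrier_face below 0 m and z of the grasp point in the frame of carrier_face above 0.03 m).
It fails at once if the lever pad is gripped between the fingers instead of pressed from above (contact force between the fingers and lever above 0.5 N and z of the grasp point in the frame of lever_pad below 0.008 m).
It fails at once if the robot touches the guard (contact force between any of the fingers, the arm and guard above 1 N).
It fails at once if the lever is pressed (beyond 0.1 rad) while the carrier is not home (value of joint lever above 0.1 rad and value of joint carrier above 0.006 m).
It fails at once if a bottle or box is moved by more than 15 mm (distance of any of bottle_te, bottle_water, film_box, bottle_lysis, bottle_pbs from where it was at the start of the episode above 0.015 m).
It also fails if it takes over 43 s, if anything falls off the work surface, if the arm or the gripper's body presses on something with over 40 N, if the wrist force passes 120 N, or if a joint passes its speed limit or range.

## Working session

There is one attempt and no reset: what is moved stays moved. The work goes in short steps, Python scripts to look and compute and a tool call to move; the robot and the scene stay as the last step left them, time stands still between calls to the robot, and variables do not carry over. Pictures are saved under pics/ and viewed, at most 10 in all, crops included, and the job is handed in when it is done.

```bash
ls; mkdir -p pics
```

Create h.py:
```python
import numpy as np, cv2
from bench import ctrl
from scipy.spatial.transform import Rotation as R
def snap(n,f=None):
    s=ctrl.get_state(); im,d=ctrl.get_image(n)
    if f: cv2.imwrite('pics/'+f,im[:,:,::-1])
    return s,im,d
def cloud(n,s,d):
    m=ctrl.camera_model(n); h,w=d.shape
    f=h/2/np.tan(np.radians(m['vertical_fov'])/2)
    K=np.array([[f,0,m['cx']],[0,f,m['cy']],[0,0,1.]])
    u,v=np.meshgrid(np.arange(w),np.arange(h))
    p=np.stack([u,v],-1).reshape(-1,1,2).astype(float)
    q=cv2.undistortPoints(p,K,np.array([m['k1'],0,0,0,0.])).reshape(h,w,2)
    c=np.concatenate([q*d[...,None],d[...,None]],-1)
    if 'hand_eye' in m:
        T=np.array(m['hand_eye']); c=c@T[:3,:3].T+T[:3,3]
        P=c@R.from_rotvec(s['tool_rot']).as_matrix().T+np.array(s['position'])
    else:
        M=R.from_rotvec(np.ravel(m['rvec'])).as_matrix(); P=(c-np.ravel(m['tvec']))@M
    P[d<=0]=np.nan
    return P
```

Run:
```python
from h import *
for n in('top','side'):
    s,im,d=snap(n,n+'0.png'); P=cloud(n,s,d); np.savez(n+'0.npz',P=P,im=im)
    m=ctrl.camera_model(n); print(n,m['k1'],(d>0).mean())
print(s); print(ctrl.grip_point_offset)
print(ctrl.camera_model('wrist'))
```

```text
pics
top 0.03666283035556122 0.99622265625
side 0.02473822128978046 0.9959921875
{'time': 0.05, 'joint_positions': array([ 1.25913568,  0.32182391, -0.07010498,  1.45165121,  0.02259297,
        1.37078571, -0.05688725]), 'qd': array([ 3.34463882e-04, -1.25233920e-03,  1.86937599e-04,  4.72333773e-05,
        1.36494062e-04,  4.54320273e-04,  7.03750022e-05]), 'joint_torque': array([ 1.52258101e-03, -4.92990339e+01, -4.05026414e-01, -3.13706446e+01,
       -6.41438062e-02,  3.98459088e-02,  1.18759262e-04]), 'position': array([ 0.20793776, -0.61563385,  0.40367268]), 'tool_rot': array([-3.09817974e+00, -5.09239439e-01,  6.07480194e-04]), 'ft_force': array([-0.12552056, -0.39175805,  0.1181857 ]), 'torque': array([-0.01413685, -0.02341328,  0.02184831]), 'grip_force': 0.0, 'grip_width': 1.001293381306652}
0.1635
{'vertical_fov': 64.15554525918064, 'cx': 324.2523968780085, 'cy': 200.7942621487996, 'k1': -0.053458774549201976, 'hand_eye': array([[-1.46083398e-04, -9.69988141e-01, -2.43152185e-01,
         6.59438215e-02],
       [ 9.99999845e-01, -2.72153364e-04,  4.84890398e-04,
         5.54349162e-05],
       [-5.36512621e-04, -2.43152077e-01,  9.69988031e-01,
         2.02421270e-02],
       [ 0.00000000e+00,  0.00000000e+00,  0.00000000e+00,
         1.00000000e+00]])}
```

View pics/top0.png

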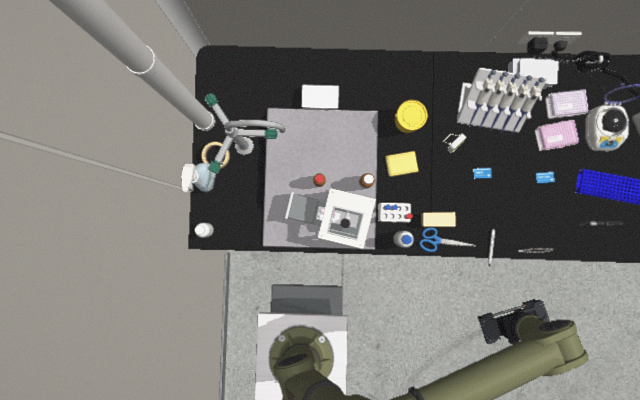

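View pics/side0.png

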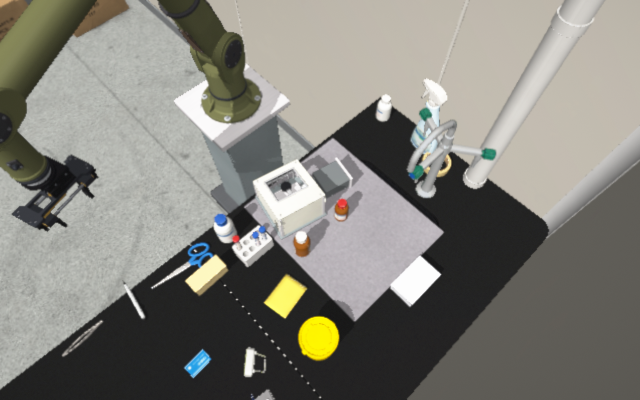

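The top view shows the guard with its window at about (346,221) and the carrier housing at about (302,208), with the push plate at its left end near (289,207). The red-capped bottle is at (320,180) and the brown bottle at (367,180). The side view shows the same layout, with the plate at (343,172). Next I'll measure the press pose from depth.

Run:
```python
from h import *
Z={n:np.load(n+'0.npz') for n in('top','side')}
for n in Z:
    P=Z[n]['P'];im=Z[n]['im'].astype(int)
    X,Y,H=P[...,0],P[...,1],P[...,2]
    roi=(X>.3)&(X<.85)&(Y>-.35)&(Y<.35)
    m=roi&(H>.113)&(H<.156)&(im.min(-1)>140)
    cc,lab,st,_=cv2.connectedComponentsWithStats(m.astype(np.uint8)); k=1+st[1:,4].argmax(); m=lab==k
    v,u=np.where(m); pts=P[m]; r=cv2.minAreaRect(pts[:,:2].astype(np.float32))
    A=np.c_[pts[:,:2],np.ones(len(pts))]; c=np.linalg.lstsq(A,pts[:,2],rcond=None)[0]
    print(n,m.sum(),r,'slope',c,np.degrees(np.arctan(np.hypot(*c[:2]))),'dir',np.arctan2(c[1],c[0]), pts.min(0),pts.max(0))
    b=roi&(H>.004)&(H<.02)&(abs(im[...,0]-im[...,2])<25); print(' board z',np.median(H[b]), b.sum())
    # carrier/housing/plate
    q=roi&(H>.06)&(H<.09)&(Y>0.05)
    for y0 in ():pass
    cc,lab,st,ce=cv2.connectedComponentsWithStats(q.astype(np.uint8))
    for i in range(1,cc):
        if st[i,4]>8:
            p=P[lab==i]; print('  q',st[i],p.mean(0).round(3),[ (round(a,3),round(b,3)) for a,b in zip(p.min(0),p.max(0))])
P=Z['top']['P']
for y in range(194,226,4): print(y,[(tuple((P[y,x]*1000).round().astype(int))) for x in range(280,324,3)])
```

```text
top 1700 ((0.4942547082901001, -0.14005088806152344), (0.15841372311115265, 0.17235848307609558), 78.02642822265625) slope [ 0.16791903 -0.03376898  0.04662107] 9.71935865842957 dir -0.19845567830815064 [ 0.39433774 -0.2333142   0.11313881] [ 0.59036877 -0.04694015  0.15587866]
 board z 0.011917012440353652 12150
  q [207 114   4   9  21] [0.829 0.346 0.076] [(np.float64(0.816), np.float64(0.845)), (np.float64(0.343), np.float64(0.35)), (np.float64(0.06), np.float64(0.089))]
  q [238 140   8   7  15] [0.741 0.224 0.077] [(np.float64(0.733), np.float64(0.754)), (np.float64(0.218), np.float64(0.238)), (np.float64(0.066), np.float64(0.087))]
  q [205 171   7  18  40] [0.612 0.338 0.075] [(np.float64(0.585), np.float64(0.643)), (np.float64(0.332), np.float64(0.35)), (np.float64(0.061), np.float64(0.09))]
  q [285 192   7  27  95] [0.522 0.058 0.077] [(np.float64(0.488), np.float64(0.578)), (np.float64(0.05), np.float64(0.069)), (np.float64(0.063), np.float64(0.09))]
  q [203 223   6  14  58] [0.44  0.341 0.074] [(np.float64(0.418), np.float64(0.463)), (np.float64(0.332), np.float64(0.35)
[... 6222 characters left out ...]
3372036854775808), np.int64(-9223372036854775808)), (np.int64(475), np.int64(69), np.int64(9)), (np.int64(475), np.int64(58), np.int64(9)), (np.int64(476), np.int64(47), np.int64(14)), (np.int64(476), np.int64(36), np.int64(16)), (np.int64(476), np.int64(26), np.int64(13)), (np.int64(477), np.int64(15), np.int64(12)), (np.int64(477), np.int64(4), np.int64(14)), (np.int64(477), np.int64(-8), np.int64(69)), (np.int64(477), np.int64(-18), np.int64(78)), (np.int64(478), np.int64(-28), np.int64(24)), (np.int64(478), np.int64(-39), np.int64(30)), (np.int64(478), np.int64(-49), np.int64(26)), (np.int64(477), np.int64(-59), np.int64(128))]<stdin>:21: RuntimeWarning: invalid value encountered in cast
```

Add to h.py:
```python
O=np.array([.4957,-.140,.012]); YAW=-.209
W=R.from_euler('z',YAW).as_matrix()
def goal(p,tip=True):
    "press-frame point (m) for the fingertips -> shift in tool axes"
    s=ctrl.get_state(); T=R.from_rotvec(s['tool_rot']).as_matrix()
    w=O+W@np.array(p)
    return T.T@(w-(np.array(s['position'])+T[:,2]*.182))
def turns():
    s=ctrl.get_state(); T=R.from_rotvec(s['tool_rot']).as_matrix()
    a=W.T@T; return 'angle of tool y in press frame',np.degrees(np.arctan2(a[1,1],a[0,1])),'z',T[:,2].round(3)
```

Run:
```python
from h import *
P=np.load('top0.npz')['P']; Q=np.load('side0.npz')['P']
for n,A in(('top',P),('side',Q)):
    L=(A-O)@W; x,y,z=L[...,0],L[...,1],L[...,2]
    m=(abs(x)<.06)&(y>.12)&(y<.26)&(z>.035)&(z<.08)
    print(n,'carrier x',np.nanpercentile(x[m],[1,99]),'y',np.percentile(y[m],[1,98,99.5]),'z',np.percentile(z[m],[50,95]))
    m=(z>.05)&(z<.11)&(x>.05)&(x<.2)&(y>.0)&(y<.25); print(' bottle water',m.sum(),L[m].min(0),L[m].max(0))
    m=(x>-.05)&(x<.02)&(abs(y)<.04)&(z>.095)&(z<.118)
    im=np.load(n+'0.npz')['im'].max(-1); m&=im<70
    print(' pad',m.sum(),np.median(L[m],0))
print(turns(), goal([-.005,.26,.20]),goal([-.005,.26,.043]))
```

```text
top carrier x [-0.04665503  0.03810109] y [0.12081514 0.20420684 0.20529293] z [0.06076894 0.06906661]
 bottle water 129 [0.07169139 0.07927778 0.05049078] [0.12922146 0.14295772 0.10027998]
 pad 49 [-0.02040919  0.00045262  0.11124023]
side carrier x [-0.04181516  0.04670492] y [0.12092254 0.20143703 0.20334334] z [0.059255   0.06684275]
 bottle water 381 [0.07924892 0.00014466 0.05028318] [0.1352532  0.13910948 0.10990917]
 pad 70 [-0.01536541 -0.00067069  0.11024372]
('angle of tool y in press frame', np.float64(-59.35263095010125), 'z', array([-0.001,  0.002, -1.   ])) [ 0.55311505 -0.58437978  0.01074273] [ 0.55312839 -0.58410689  0.16774249]
```

Call:
inch_along(
  ticks=[
    {"tx":0.1,"ty":-0.1,"yaw":-0.3,"aperture":0},
    {"tx":0.2,"ty":-0.2,"yaw":-0.6,"aperture":0},
    {"tx":0.3,"ty":-0.3,"yaw":-0.9,"aperture":0},
    {"tx":0.553,"ty":-0.584,"yaw":-1.036,"aperture":0},
    {"tx":0.553,"ty":-0.584,"yaw":-1.036,"aperture":0},
    {"tx":0.553,"ty":-0.584,"yaw":-1.036,"aperture":0},
    {"tx":0.553,"ty":-0.584,"yaw":-1.036,"aperture":0},
    {"tx":0.553,"ty":-0.584,"yaw":-1.036,"aperture":0},
    {"tx":0.553,"ty":-0.584,"yaw":-1.036,"aperture":0},
    {"tx":0.553,"ty":-0.584,"yaw":-1.036,"aperture":0},
    {"tx":0.553,"ty":-0.584,"yaw":-1.036,"aperture":0},
    {"tx":0.553,"ty":-0.584,"yaw":-1.036,"aperture":0},
    {"tx":0.553,"ty":-0.584,"yaw":-1.036,"aperture":0},
    {"tx":0.553,"ty":-0.584,"yaw":-1.036,"aperture":0},
    {"tx":0.553,"ty":-0.584,"yaw":-1.036,"aperture":0},
    {"tx":0.553,"ty":-0.584,"yaw":-1.036,"aperture":0},
    {"tx":0.553,"ty":-0.584,"yaw":-1.036,"aperture":0},
    {"tx":0.553,"ty":-0.584,"yaw":-1.036,"aperture":0},
    {"tx":0.553,"ty":-0.584,"yaw":-1.036,"aperture":0},
    {"tx":0.553,"ty":-0.584,"yaw":-1.036,"aperture":0},
  ],
  force=20,
)

```text
time: 2.1
position: [0.5449, 0.1124, 0.4046]
tool_rot: [2.443, 1.973, -0.002]
ft_force: [0.6, -1.1, 1.2]
grip_width: 0.008
grip_force: 0.0
```

Run:
```python
from h import *
print(turns(),goal([-.005,.26,.043]),goal([-.005,.145,.043])); s=ctrl.get_state(); print(s['joint_positions'].round(2),s['ft_force'])
s,im,d=snap('wrist','w1.png')
```

```text
('angle of tool y in press frame', np.float64(-0.18090683524791984), 'z', array([-0.   , -0.002, -1.   ])) [ 0.00344307 -0.00079753  0.167584  ] [-0.11155619 -0.00043443  0.16777977]
[ 0.52  0.21 -0.88  1.66  0.17  1.35 -0.59] [ 0.57796517 -1.10148613  1.15610906]
```

View pics/w1.png

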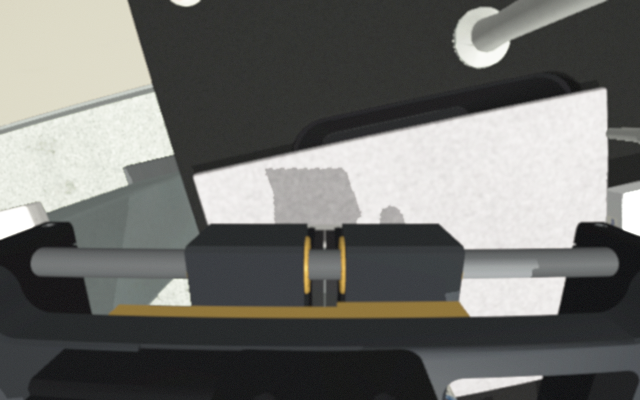

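The wrist camera looks outward, away from the press. It shows the closed fingers at (325,265) with bare board below them, so the way down is clear.

Call:
inch_along(
  ticks=[
    {"tx":0.003,"tz":0.05,"aperture":0},
    {"tx":0.003,"tz":0.09,"aperture":0},
    {"tx":0.003,"tz":0.13,"aperture":0},
    {"tx":0.003,"tz":0.15,"aperture":0},
    {"tx":0.003,"tz":0.167,"aperture":0},
    {"tx":0.003,"tz":0.167,"aperture":0},
    {"tx":0.003,"tz":0.167,"aperture":0},
  ],
)

```text
time: 2.85
position: [0.5461, 0.117, 0.2386]
tool_rot: [2.441, 1.976, 0.001]
ft_force: [0.3, 0.5, 0.4]
grip_width: 0.008
grip_force: 0.0
```

Run:
```python
from h import *
print(turns(),goal([-.005,.145,.043])); print(ctrl.get_state()['ft_force'])
```

```text
('angle of tool y in press frame', np.float64(-0.049676932703354076), 'z', array([ 0.001, -0.   , -1.   ])) [-0.11692947 -0.00108513  0.0015661 ]
[0.26452509 0.53106161 0.37984055]
```

Call:
inch_along(
  ticks=[
    {"tx":-0.02,"aperture":0},
    {"tx":-0.035,"aperture":0},
    {"tx":-0.04,"aperture":0},
    {"tx":-0.045,"aperture":0},
    {"tx":-0.05,"aperture":0},
    {"tx":-0.055,"aperture":0},
    {"tx":-0.06,"aperture":0},
    {"tx":-0.067,"aperture":0},
    {"tx":-0.074,"aperture":0},
    {"tx":-0.081,"aperture":0},
    {"tx":-0.088,"aperture":0},
    {"tx":-0.093,"aperture":0},
    {"tx":-0.096,"aperture":0},
    {"tx":-0.096,"aperture":0},
  ],
)

```text
time: 4.25
position: [0.5253, 0.0225, 0.2374]
tool_rot: [-2.442, -1.976, 0.003]
ft_force: [-0.2, -0.3, 0.2]
grip_width: 0.007
grip_force: 0.0
```

Run:
```python
from h import *
print(turns(),goal([-.005,.145,.043])); print(W.T@ctrl.get_state()['ft_force'])
```

```text
('angle of tool y in press frame', np.float64(-0.055160798454024024), 'z', array([-0.001, -0.001, -1.   ])) [-1.98841265e-02 -2.01278708e-05  4.11955529e-04]
[-0.16329674 -0.31796318  0.23316534]
```

Call:
inch_along(
  ticks=[
    {"tx":-0.003,"aperture":0},
    {"tx":-0.006,"aperture":0},
    {"tx":-0.008,"aperture":0},
    {"tx":-0.01,"aperture":0},
    {"tx":-0.012,"aperture":0},
    {"tx":-0.012,"aperture":0},
  ],
)

```text
time: 4.85
position: [0.523, 0.013, 0.2375]
tool_rot: [-2.439, -1.977, -0.002]
ft_force: [1.7, 4.8, -3.6]
grip_width: 0.004
grip_force: 2.7
```

Run:
```python
from h import *
print(goal([-.005,.145,.043])); print(W.T@ctrl.get_state()['ft_force'])
s,im,d=snap('top'); P=cloud('top',s,d); L=(P-O)@W; x,y,z=L[...,0],L[...,1],L[...,2]
m=(abs(x)<.06)&(abs(x+.005)>.03)&(y>.1)&(y<.26)&(z>.035)&(z<.08)
print('carrier y',np.percentile(y[m],[90,98,99.5]))
cv2.imwrite('pics/t2.png',cv2.resize(im[150:270,240:440,::-1],(800,480)))
```

```text
[-1.07888125e-02  9.03274233e-05  4.33957621e-04]
[ 0.64350025  5.06119705 -3.62950476]
carrier y [0.11872022 0.12031152 0.12056433]
```

View pics/t2.png

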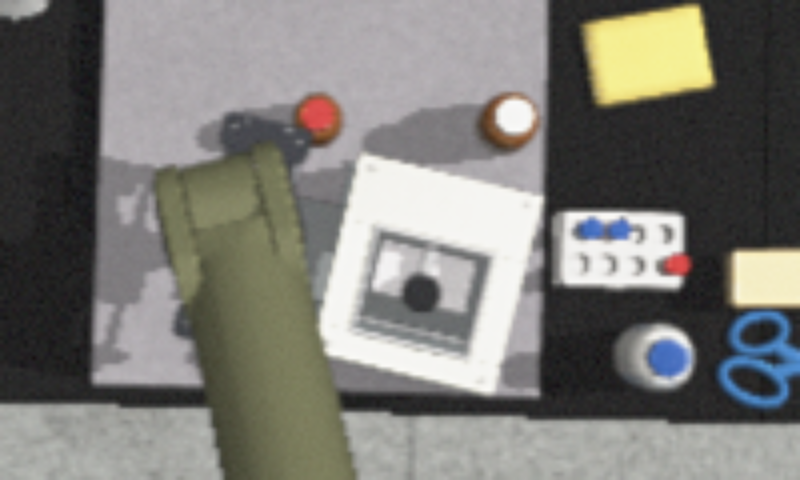

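The fingers are at the plate and the force has risen. The red cap at (318,112) is still standing beside the gripper end. I'll push a little harder to confirm the stop.

Call:
inch_along(
  ticks=[
    {"tx":-0.003,"aperture":0},
    {"tx":-0.006,"aperture":0},
    {"tx":-0.006,"aperture":0},
    {"tx":-0.006,"aperture":0},
    {"tx":-0.006,"aperture":0},
  ],
)

```text
time: 5.4
position: [0.5224, 0.0116, 0.2376]
tool_rot: [-2.432, -1.979, -0.014]
ft_force: [3.5, 15.9, -7.5]
grip_width: 0.007
grip_force: 8.1
```

Run:
```python
from h import *
print(goal([-.005,.145,.043])); print(W.T@ctrl.get_state()['ft_force'])
```

```text
[-1.07515565e-02  5.54008668e-05  5.24317607e-04]
[ 0.17375535 16.25209238 -7.5161698 ]
```

At 16 N the tool no longer moves, so the carrier is home. I'll back off, then rise.

Call:
inch_along(
  ticks=[
    {"tx":0.02,"aperture":0},
    {"tx":0.06,"aperture":0},
    {"tx":0.06,"aperture":0},
    {"tx":0.06,"tz":-0.05,"aperture":0},
    {"tx":0.06,"tz":-0.10,"aperture":0},
    {"tx":0.06,"tz":-0.15,"aperture":0},
    {"tx":0.06,"tz":-0.15,"aperture":0},
    {"tx":0.06,"tz":-0.15,"aperture":0},
  ],
)

```text
time: 6.2
position: [0.5347, 0.0638, 0.3889]
tool_rot: [2.44, 1.974, 0.001]
ft_force: [0.5, -0.3, -0.7]
grip_width: 0.007
grip_force: 0.0
```

Run:
```python
from h import *
print(turns(),goal([-.015,0,.19]),ctrl.get_state()['joint_positions'].round(2)); print(W.T@ctrl.get_state()['ft_force'])
s,im,d=snap('side'); P=cloud('side',s,d); L=(P-O)@W; x,y,z=L[...,0],L[...,1],L[...,2]
m=(abs(x)<.06)&(y>.08)&(y<.26)&(z>.035)&(z<.08)
print('carrier y',np.percentile(y[m],[90,98,99.5]))
cv2.imwrite('pics/s2.png',cv2.resize(im[120:280,200:400,::-1],(750,600)))
```

```text
('angle of tool y in press frame', np.float64(-0.055531105084177634), 'z', array([ 0.003, -0.002, -1.   ])) [-0.20719608 -0.01117477  0.00521318] [ 0.63  0.17 -0.88  1.73  0.14  1.31 -0.48]
[ 0.54044068 -0.15783912 -0.70487679]
carrier y [0.1401163  0.14384611 0.14513142]
```

View pics/s2.png

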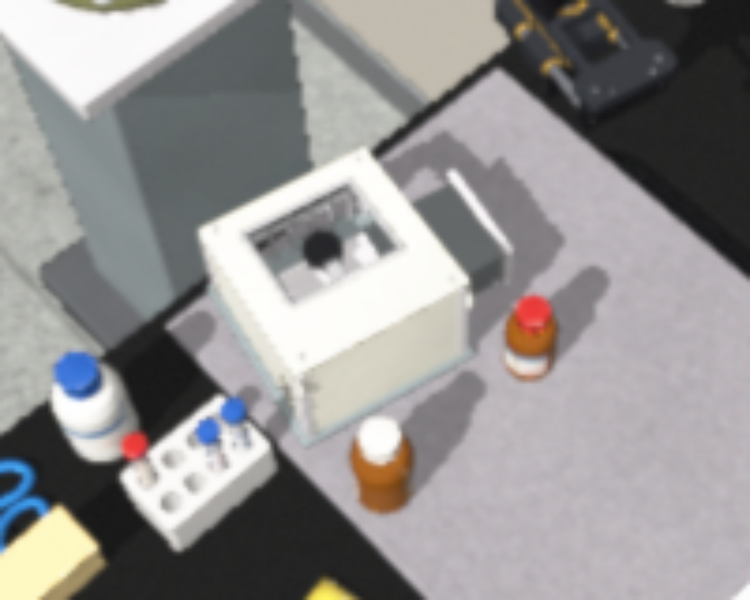

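The side view shows the push plate drawn close to the guard, at (480,225) in the crop, and measured at 0.145 m, which is home. Both brown bottles still stand, and the black pad at (322,248) is visible through the window. Next I'll go above the window and turn a quarter, so the gripper body lies along the press's y.

Call:
inch_along(
  ticks=[
    {"tx":-0.04,"yaw":0.15,"aperture":0},
    {"tx":-0.08,"yaw":0.3,"aperture":0},
    {"tx":-0.12,"ty":-0.01,"yaw":0.45,"aperture":0},
    {"tx":-0.16,"ty":-0.01,"yaw":0.6,"aperture":0},
    {"tx":-0.207,"ty":-0.011,"yaw":0.75,"aperture":0},
    {"tx":-0.207,"ty":-0.011,"yaw":0.9,"aperture":0},
    {"tx":-0.207,"ty":-0.011,"yaw":1.05,"aperture":0},
    {"tx":-0.207,"ty":-0.011,"yaw":1.2,"aperture":0},
    {"tx":-0.207,"ty":-0.011,"yaw":1.35,"aperture":0},
    {"tx":-0.207,"ty":-0.011,"yaw":1.5,"aperture":0},
    {"tx":-0.207,"ty":-0.011,"yaw":1.57,"aperture":0},
    {"tx":-0.207,"ty":-0.011,"yaw":1.57,"aperture":0},
    {"tx":-0.207,"ty":-0.011,"yaw":1.57,"aperture":0},
  ],
)

```text
time: 7.55
position: [0.4802, -0.1359, 0.3864]
tool_rot: [-3.124, 0.324, 0.004]
ft_force: [-0.3, 0.1, 0.8]
grip_width: 0.006
grip_force: 0.0
```

Run:
```python
from h import *
print(turns(),goal([-.015,0,.115]),ctrl.get_state()['joint_positions'].round(2)); print(W.T@ctrl.get_state()['ft_force'])
s,im,d=snap('top'); P=cloud('top',s,d)
s,im,d=snap('wrist','w2.png')
```

```text
('angle of tool y in press frame', np.float64(-89.86087201230796), 'z', array([-0.003,  0.001, -1.   ])) [0.00169032 0.00087699 0.07736346] [ 0.86  0.04 -0.65  1.82  0.03  1.29 -1.57]
[-0.28844614  0.01352849  0.81145253]
```

View pics/w2.png

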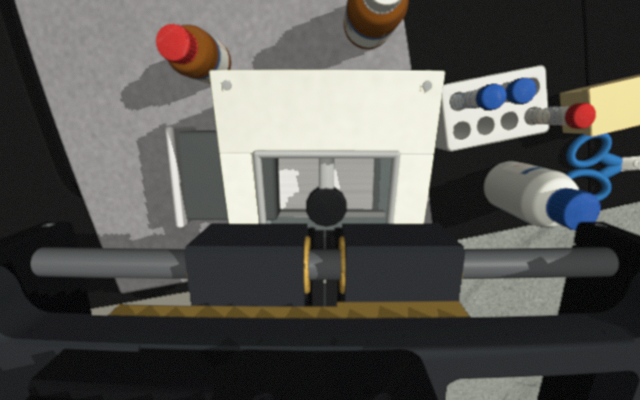

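The wrist view shows the pad at (326,207), centred in the window and in line with the closed fingertips at (325,290). Before descending I'll check the gripper's own geometry in depth.

Run:
```python
from h import *
s,im,d=snap('wrist'); P=cloud('wrist',s,d)
T=R.from_rotvec(s['tool_rot']).as_matrix(); L=(P-s['position'])@T
for z0 in np.arange(.06,.2,.01):
    m=(L[...,2]>z0)&(L[...,2]<=z0+.01)&(abs(L[...,0])<.06)&(abs(L[...,1])<.1)
    if m.sum()>5: print(round(z0,2),m.sum(),L[m].min(0).round(3),L[m].max(0).round(3))
Q=(P-O)@W; m=(abs(Q[...,0]+.015)<.03)&(abs(Q[...,1])<.04)&(Q[...,2]>.1)&(Q[...,2]<.118)&(im.max(-1)<70)
print('pad',m.sum(),np.median(Q[m],0),Q[m].min(0),Q[m].max(0)); print(goal([-.015,0,.112]))
```

```text
0.06 20271 [ 0.01  -0.069  0.061] [0.028 0.067 0.07 ]
0.07 25738 [ 0.   -0.07  0.07] [0.037 0.069 0.08 ]
0.08 18362 [-0.007 -0.08   0.08 ] [0.038 0.08  0.09 ]
0.09 19095 [-0.02  -0.086  0.09 ] [0.038 0.087 0.1  ]
0.1 6236 [-0.031 -0.086  0.1  ] [0.038 0.087 0.11 ]
0.11 800 [-0.033 -0.087  0.11 ] [0.037 0.086 0.12 ]
0.12 57 [-0.    -0.005  0.121] [0.011 0.005 0.128]
0.13 641 [-0.006 -0.005  0.132] [0.006 0.005 0.135]
0.15 121 [-0.009 -0.006  0.153] [0.011 0.007 0.16 ]
0.16 246 [ 0.009 -0.008  0.16 ] [0.012 0.008 0.17 ]
0.17 221 [ 0.009 -0.008  0.17 ] [0.012 0.009 0.18 ]
0.18 61 [ 0.009 -0.008  0.18 ] [0.011 0.009 0.184]
pad 1224 [-0.01653949 -0.00060285  0.10964798] [-0.03294789 -0.0166957   0.10617822] [-0.00171352  0.01550219  0.11180795]
[0.00097353 0.00103149 0.08119619]
```

Only the slim fingertips enter the window, and the pad measures where expected. Going down.

Call:
inch_along(
  ticks=[
    {"tx":0.001,"ty":0.001,"tz":0.04,"aperture":0},
    {"tx":0.001,"ty":0.001,"tz":0.065,"aperture":0},
    {"tx":0.001,"ty":0.001,"tz":0.075,"aperture":0},
    {"tx":0.001,"ty":0.001,"tz":0.08,"aperture":0},
    {"tx":0.001,"ty":0.001,"tz":0.085,"aperture":0},
    {"tx":0.001,"ty":0.001,"tz":0.09,"aperture":0},
    {"tx":0.001,"ty":0.001,"tz":0.095,"aperture":0},
    {"tx":0.001,"ty":0.001,"tz":0.1,"aperture":0},
    {"tx":0.001,"ty":0.001,"tz":0.105,"aperture":0},
    {"tx":0.001,"ty":0.001,"tz":0.105,"aperture":0},
  ],
)

```text
time: 8.7
position: [0.4819, -0.137, 0.2828]
tool_rot: [3.124, -0.326, 0.002]
ft_force: [1.7, -0.9, 4.5]
grip_width: 0.005
grip_force: 1.8
```

Run:
```python
from h import *
print(goal([-.015,0,.083]),W.T@ctrl.get_state()['ft_force'])
```

```text
[-0.00109251  0.00010723  0.00578803] [ 1.88781428 -0.47446004  4.5135746 ]
```

Call:
inch_along(
  ticks=[
    {"tz":0.002,"aperture":0},
    {"tz":0.004,"aperture":0},
    {"tz":0.006,"aperture":0},
    {"tz":0.008,"aperture":0},
    {"tz":0.008,"aperture":0},
  ],
)

```text
time: 9.2
position: [0.4826, -0.1368, 0.279]
tool_rot: [3.122, -0.326, 0.003]
ft_force: [-8.6, 3.5, 30.2]
grip_width: 0.005
grip_force: 16.0
```

Run:
```python
from h import *
print(goal([-.015,0,.083]),W.T@ctrl.get_state()['ft_force'])
```

```text
[-1.93488500e-03  5.46935476e-05  2.01049778e-03] [-9.12294378  1.64473944 30.20660052]
```

30 N with the tip at 85 mm means the lever is on its stop. I'll hold it there.

Call:
inch_along(
  ticks=[
    {"tz":-0.001,"aperture":0},
    {"tz":-0.001,"aperture":0},
    {"tz":-0.001,"aperture":0},
    {"tz":-0.001,"aperture":0},
    {"tz":-0.001,"aperture":0},
    {"tz":-0.001,"aperture":0},
    {"tz":-0.001,"aperture":0},
    {"tz":-0.001,"aperture":0},
    {"tz":-0.001,"aperture":0},
    {"tz":-0.001,"aperture":0},
    {"tz":-0.001,"aperture":0},
    {"tz":-0.001,"aperture":0},
    {"tz":-0.001,"aperture":0},
    {"tz":-0.001,"aperture":0},
    {"tz":-0.001,"aperture":0},
  ],
)

```text
time: 10.7
position: [0.4825, -0.1368, 0.2793]
tool_rot: [3.122, -0.326, 0.003]
ft_force: [-6.2, 1.6, 25.3]
grip_width: 0.007
grip_force: 13.2
```

Call:
inch_along(
  ticks=[
    {"tz":-0.008,"aperture":0},
    {"tz":-0.016,"aperture":0},
    {"tz":-0.024,"aperture":0},
    {"tz":-0.032,"aperture":0},
    {"tz":-0.04,"aperture":0},
    {"tz":-0.06,"aperture":0},
    {"tz":-0.1,"aperture":0},
    {"tz":-0.14,"aperture":0},
    {"tz":-0.14,"aperture":0},
    {"tz":-0.14,"aperture":0},
    {"tz":-0.14,"aperture":0},
  ],
)

```text
time: 11.8
position: [0.4811, -0.1368, 0.4146]
tool_rot: [-3.124, 0.326, 0.003]
ft_force: [-0.0, 0.3, -0.3]
grip_width: 0.009
grip_force: 0.0
```

Run:
```python
from h import *
print(ctrl.get_state()['ft_force'])
s,im,d=snap('wrist','w3.png'); P=cloud('wrist',s,d)
Q=(P-O)@W; m=(abs(Q[...,0]+.015)<.03)&(abs(Q[...,1])<.04)&(Q[...,2]>.07)&(Q[...,2]<.118)&(im.max(-1)<70)
print('pad',m.sum(),np.median(Q[m],0))
s,im,d=snap('side'); L=(cloud('side',s,d)-O)@W; x,y,z=L[...,0],L[...,1],L[...,2]
m=(abs(x)<.06)&(y>.08)&(y<.26)&(z>.035)&(z<.08)
print('carrier y',np.percentile(y[m],[90,98,99.5]))
```

```text
[-0.03076183  0.2709842  -0.25344503]
pad 998 [-0.0166099  -0.00074413  0.10964311]
carrier y [0.13994076 0.14396286 0.14601838]
```

View pics/w3.png

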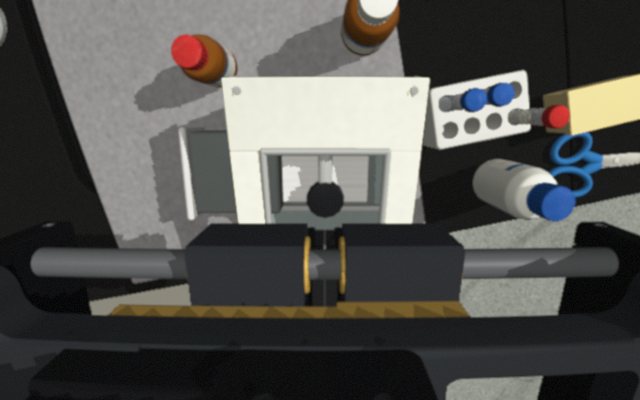

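The pad at (326,199) is back up at 110 mm, the carrier plate near (188,172) is still home, the bottles are standing, and the robot touches nothing. Handing in.

```bash
python3 -c "
from bench import ctrl
print(ctrl.close_job())"
```

```text
the job is handed in; nothing more can be done
None
```

I pushed the carrier fully home, held the lever on its stop for about 1.5 s and let it come back up, touching nothing else that I could see; the job is handed in, and no verdict came back.

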